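Set the pump's throttle valve two turns open

ROBOT

A 6-joint arm with a two-finger parallel gripper is mounted at the origin on the work surface. World frame = base frame: x ahead of the robot, y to its left, z up, the work surface at z = 0. Lengths are in m, angles in degrees, forces in N, time in s.
With the tool pointing down it reaches from about 0.35 to 0.875 m from the base axis. Payload 4.2 kg.
Tool frame: the origin (TCP) lies on the centre line of the jaws, within the pads' length; the fingertips stand 19 mm ahead of it and the grasp point (between the pads) is the TCP; x points along the fingers, y is the direction in which the jaws open and shut, and the axes are right-handed (so a half turn about x gives the same grasp; the last joint's range is limited). The gripper opens to 87 mm and grips with 3 to 60 N. Pads are 19 mm wide; open, the fingers measure 117 mm over their backs; the gripper's body (75 mm by 190 mm) begins 51 mm behind the grasp point.
Start: joints at [86.608, 22.042, 0.453, 0, -68.411, -14.817], TCP at [0.195, 0.594, 0.242] pointing down, gripper open.
Joint ranges: [-179.83, 179.83], [-69.29, 118.12], [-61.27, 80.66], [-181.25, 117.63], [-171.15, -9.14], [-177.46, 177.46]. Speed limits (degrees/s): [159.86, 159.86, 180, 180, 180, 180].

INTERFACE

Orientations are given as a 3x3 rotation matrix whose columns are the frame's x, y, z axes.
In Python, from station import * gives the robot as it stands.
- The arm moves only by the shell command python3 -m creep 'ROWS'. ROWS is JSON, a list of rows, each a list of 5 numbers: the opening, from 0 (shut) to 1 (fully open), then the shift along the world's x, y, z in mm, then the turn about the world's z in rad. In form: [[jaw, x, y, z, turn], ...]. A call has exactly 8 rows; each row is the pose to reach, as a shift and turn from the pose measured when the call began; what a row does not reach only later rows make up. A row lasts 1/10 s, in which the tool goes at most 50 mm and 8.59 degrees, less where a joint would pass 70% of its speed; a pose out of reach is approached as far as the arm can. A call with a gripper value outside its range is refused whole. The fingers move at their own pace and stop on an object; the grip force is fixed at half the most. Time passes only in rows, so rows that repeat a pose let the fingers close, or fill a call up. It gives the time, the measured TCP pose, the force and the opening at its end, in the units of the state.
- sense(): the state, without advancing time (a new reading comes with each control period).
- capture(name): name is "side" or "top" or "wrist"; returns a dict with "image" (400x640x3 uint8, blue, green, red), "z_map" (400x640 float32, m along the optical axis (not along the pixel's ray), 0 where there is no reading), "mtx" (3x3 intrinsics, pixels), "eye" and "attitude" of the camera in the world. Camera axes: x right, y up, looking along -z (the intrinsics and any distortion apply to the point x, -y, -z); pixel columns grow to the right and rows downward; lengths in m; the calibration is good to about 2 mm. A picture is of the moment at which its call begins.
- finish_job(): hands the job in, once; it reports no verdict.
Trained networks look in a picture, given as the dict that the camera call returned (one of the last four; its "shot" number tells which), for a name from the list of things; names that differ only in an ending like _2 or _b are one class to them, and where a whole thing is asked for, a point or a joint stands for the part that bears it (a point fixed in the world has none). Each returns a list of dicts, best first, with "confidence" (0 to 1); they miss things now and then, are a little off and sometimes report something else, mostly with a low value. They report only what shows in the picture. A call takes as long as a camera call.
- look_for(picture, thing): "box" ([left, top, right, bottom] in pixels, round what is visible of it).
- mark_of(picture, thing): "centre" ([column, row] in pixels: a listed point, or the origin of a listed thing).
The state is a dict: "time_s": time; "joints": joint angles; "joint_velocities": joint speeds; "effort": joint torques, N m; "tcp_pos": TCP position; "ee_rot": TCP orientation; "wrist_force": force on the tool from outside, world axes, zero at the start; "moment": the same for the moment, N m; "gripper_width": opening from 0.0 (shut) to 1.0 (fully open).
Only numpy, scipy, OpenCV 4.12 (cv2) and the standard library are available. Lean on these libraries where they do the work, as an engineer would, in place of code of your own. Each camera call takes 0.05 s, during which the arm holds its last target.

TASK

On the pump test rig, take the upright handle on the handwheel of the outlet valve and screw the valve shut, clockwise seen from above, until it comes up against its stop. Then back it off exactly two full turns and finish still gripping the handle, holding the wheel still at that setting. Leave everything else on the bench where it is.

Things in the scene. Friction and masses are not known exactly. Their poses are not given: they have to be found in the camera images.
- wheel (a joint): turn of the handwheel on its vertical stem, rad: 0 is fully shut against a hard stop, and it grows anticlockwise seen from above as the valve opens (6.283 per turn, more than 3 turns in all; the wheel does not rise or sink). It starts between a third of a turn and about one turn open. The stem is stiff and stays where it is left: about 2 to 3 N at the handle turns it.
- wheel_center (a point): centre of the handwheel, on its stem axis, 125 mm above the bench. Bare aluminium wheel with three spokes, rim of 55 mm radius (to the middle of the rim bar, which is 12 mm thick), lying level over a brass valve at one end of the rig. The wheel stands alone: nothing within 120 mm of the stem is higher than it, apart from its own handle.
- grip_mid (a point): middle of the wheel's handle, 39 mm above the middle of the rim and 164 mm above the bench: an upright black barrel, 22 mm in diameter and 54 mm long (137 to 191 mm above the bench), standing on the rim 55 mm from the stem axis and going round with the wheel. The barrel spins freely on its own pin, so a gripper can carry it round without turning itself.
- grip: the same handle barrel; the origin is the centre of its underside, 27 mm below its middle, z up; its yaw means nothing, as it spins freely.
- rig: the fixed pump test rig, 170 by 640 mm steel base plate; origin under the valve stem at bench level; from there the pipe, the steel pump with a gauge (top at 224 mm, 235 mm from the stem) and the red motor with a grey box (top at 187 mm) run along its -y axis as far as 565 mm; z up.
- wrench: loose spanner lying beside the rig, bystander
- screwdriver: loose screwdriver lying beyond the valve end of the rig, bystander
- flange: loose steel ring, 68 mm wide, 12 mm high, bystander
- tee: loose brass pipe tee, 70 mm long, 40 mm high, bystander
- jar: loose jar, 56 mm in diameter, 70 mm high, bystander
- battery: loose tool battery, 75 by 110 by 60 mm, bystander

How it is judged (in metres and radians):
On the way, in this order (a step that is already met when the one before it is completed fails the run):
1. the valve is screwed shut to its stop (value of joint wheel below 0.08 rad), for 0.1 s.
2. the wheel is backed off two turns (value of joint wheel above 12.306 rad), for 0.1 s.
At the end, for the whole second after the job is handed in: Valve first shut to within 0.08 rad of its stop; now two full turns open (12.57 rad, within 0.26 rad or 15 degrees) and still (under 0.1 rad/s), with the fingers gripping the handle (over 2 N, grasp point within 35 mm of its middle). No bystander moved over 25 mm (value of joint wheel between 12.306 and 12.826 rad and velocity of joint wheel between -0.1 and 0.1 rad/s and contact force between grip and the fingers above 2 N and distance between the grasp point and grip_mid below 0.035 m); the arm keeps its last pose, push and grip.
It fails at once if a bystander is knocked away from its place (distance of any of wrench, screwdriver, flange, tee, jar, battery from where it was at the start of the episode above 0.025 m).
It also fails if it takes over 59 s, if anything falls off the work surface, if the arm or the gripper's body presses on something with over 40 N, if the wrist force passes 120 N, or if a joint passes its speed limit or range.

## Working session

There is one attempt and no reset: what is moved stays moved. The work goes in short steps, Python scripts to look and compute and a shell command to move; the robot and the scene stay as the last step left them, time stands still between calls to the robot, and variables do not carry over. Pictures are saved under pics/ and viewed, and the job is handed in when it is done.

```bash
ls; mkdir -p pics
cat > h.py <<'E'
from station import *
import numpy as np, cv2
def pt(c,u,v,z=None):
    K=np.array(c["mtx"]);R=np.array(c["attitude"]);e=np.array(c["eye"])
    if R.shape!=(3,3): raise Exception(str(R))
    d=np.array([(u-K[0,2])/K[0,0],-(v-K[1,2])/K[1,1],-1.0]); d=R@d
    if z is None:
        zz=c["z_map"][int(round(v)),int(round(u))]; return e+d*zz
    return e+d*(z-e[2])/d[2]
def proj(c,p):
    K=np.array(c["mtx"]);R=np.array(c["attitude"]);e=np.array(c["eye"])
    q=R.T@(np.array(p)-e); return K[0,0]*q[0]/-q[2]+K[0,2], K[1,1]*-q[1]/-q[2]+K[1,2]
E
python3 - <<'E'
from h import *
np.set_printoptions(precision=4,suppress=True)
s=sense();print(s)
for n in ["top","side"]:
    c=capture(n);cv2.imwrite(f"pics/{n}0.png",c["image"])
    print(n,[k for k in c],c["eye"],c["attitude"],c["mtx"])
    for t,z in [("wheel_center",.125),("grip_mid",.164),("grip",.137),("rig",0)]:
        m=mark_of(c,t)[:2]
        for a in m: print(t,a,pt(c,*a["centre"],z),pt(c,*a["centre"]))
E
```

```text
pics
{'time_s': 0.0, 'joints': array([ 86.6079,  22.0926,   0.3771,  -0.0292, -68.4116, -14.8153]), 'joint_velocities': array([ 0.0895,  0.0738,  0.0727,  0.0299, -0.0291, -0.116 ]), 'effort': array([  0.0001, -39.0668,  18.7405,   4.2197,   0.0109,  -0.0002]), 'tcp_pos': array([0.1951, 0.5932, 0.2404]), 'ee_rot': array([[-0.0006, -0.3126, -0.9499],
       [-0.0022, -0.9499,  0.3126],
       [-1.    ,  0.0023, -0.0001]]), 'wrist_force': array([0.3007, 1.2813, 0.7646]), 'moment': array([-0.0337,  0.0493,  0.0185]), 'gripper_width': 1.0010976145905652}
top ['image', 'z_map', 'mtx', 'eye', 'attitude', 'shot'] [0.3813 0.0158 1.0575] [[-0.0127  0.9805 -0.1963]
 [-0.9998 -0.016  -0.0149]
 [-0.0178  0.196   0.9804]] [[365.2614   0.     321.8138]
 [  0.     365.2614 201.038 ]
 [  0.       0.       1.    ]]
wheel_center {'centre': [343.1, 190.2], 'confidence': 0.58} [ 0.596  -0.0261  0.125 ] [ 0.5922 -0.0253  0.1412]
grip_mid {'centre': [348.9, 210.0], 'confidence': 0.62} [ 0.5364 -0.0375  0.164 ] [ 0.5316 -0.0358  0.1918]
grip {'centre': [345.3, 212.1], 'confidence': 0.61} [ 0.5358 -0.0297  
[... 209 characters left out ...]
 0.7966] [[-0.9977  0.0345 -0.0591]
 [-0.0679 -0.6053  0.7931]
 [-0.0085  0.7953  0.6062]] [[376.3664   0.     323.6329]
 [  0.     376.3664 202.9978]
 [  0.       0.       1.    ]]
wheel_center {'centre': [306.4, 200.8], 'confidence': 0.73} [ 0.5895 -0.0019  0.125 ] [ 0.5922 -0.0217  0.1099]
grip_mid {'centre': [271.0, 202.6], 'confidence': 0.74} [0.6802 0.0635 0.164 ] [ 0.7268 -0.1204  0.0223]
grip {'centre': [322.2, 191.8], 'confidence': 0.59} [ 0.5446 -0.0335  0.137 ] [ 0.5442 -0.0278  0.1411]
grip {'centre': [307.7, 224.0], 'confidence': 0.24} [0.5731 0.1173 0.137 ] [0.5856 0.0217 0.0549]
rig {'centre': [307.7, 224.4], 'confidence': 0.94} [ 0.5938 -0.0401  0.    ] [0.5856 0.0225 0.0539]
```

View pics/top0.png

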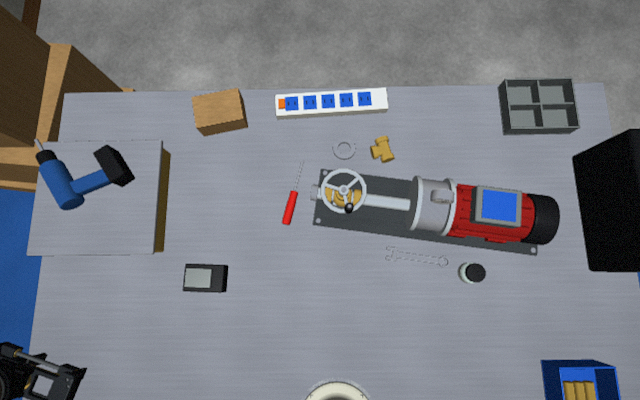

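View pics/side0.png

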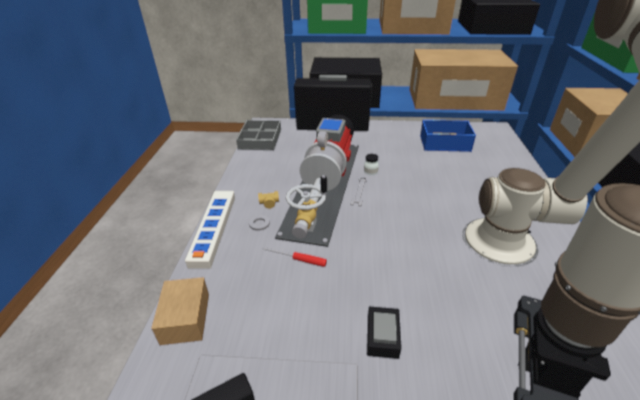

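The top view shows the wheel at about (343,190) and the black handle at about (349,208). The networks agree with this there. The side view's grip_mid mark at (271,203) landed on the tee, so I reject it. Next I'll refine the wheel and handle positions from depth.

Run:
```python
from h import *
from scipy.optimize import least_squares
np.set_printoptions(precision=4,suppress=True)
for n in ["top","side"]:
    c=capture(n);K=c["mtx"];z=c["z_map"];v,u=np.mgrid[:400,:640]
    d=np.stack([(u-K[0,2])/K[0,0],-(v-K[1,2])/K[1,1],-np.ones_like(u)],-1)*z[...,None]
    P=d@np.array(c["attitude"]).T+c["eye"]
    r=np.hypot(P[...,0]-.593,P[...,1]+.027)
    m=(z>0)&(r<.085)&(r>.035)&(P[...,2]>.12)&(P[...,2]<.137); Q=P[m]
    f=least_squares(lambda p:np.hypot(Q[:,0]-p[0],Q[:,1]-p[1])-p[2],[.593,-.027,.055],loss="soft_l1",f_scale=.003)
    print(n,m.sum(),"wheel",f.x,"z",np.median(Q[:,2]))
    m=(z>0)&(r<.1)&(P[...,2]>.15); Q=P[m]; print("handle",m.sum(),Q.mean(0),Q.min(0),Q.max(0), np.median(Q[Q[:,2]>.185],0))
    m=(z>0)&(r>.1)&(r<.6)&(P[...,2]>.137)&(P[...,2]<.3)&(P[...,1]<.1)&(P[...,0]>.45); Q=P[m]
    print("pump nearest",Q[np.argsort(r[m])[:3]],r[m].min(), Q[:,2].max())
    b=look_for(c,"grip")[:2];print(b)
    for a in mark_of(c,"wheel_center")[:1]: print(pt(c,*a["centre"],.125))
    for a in mark_of(c,"rig")[:1]: print(pt(c,*a["centre"],0))
    im=cv2.resize(c["image"][150:270,260:420],None,fx=5,fy=5,interpolation=cv2.INTER_CUBIC);cv2.imwrite(f"pics/{n}1.png",im)
```

```text
top 583 wheel [ 0.593  -0.0255  0.0538] z 0.1299160696103534
handle 80 [ 0.5378 -0.0345  0.1838] [ 0.5296 -0.0448  0.1508] [ 0.5496 -0.0251  0.196 ] [ 0.5391 -0.0361  0.1903]
pump nearest [[ 0.5604 -0.2069  0.1439]
 [ 0.5669 -0.2081  0.1622]
 [ 0.5694 -0.2085  0.1504]] 0.1828519038405769 0.22696994870845655
[{'box': [345.4, 206.9, 353.5, 217.2], 'confidence': 0.51}]
[ 0.586  -0.0261  0.125 ]
[ 0.5881 -0.0355  0.    ]
side 380 wheel [ 0.5957 -0.0234  0.0539] z 0.12877542166960693
handle 99 [ 0.5417 -0.0305  0.175 ] [ 0.5326 -0.0449  0.1503] [ 0.551  -0.0225  0.1956] [ 0.5416 -0.0333  0.1903]
pump nearest [[ 0.564  -0.2057  0.1561]
 [ 0.5847 -0.208   0.1425]
 [ 0.5572 -0.205   0.1644]] 0.18107979808531768 0.22450437222612885
[{'box': [320.2, 174.3, 328.8, 193.7], 'confidence': 0.48}]
[ 0.5972 -0.0261  0.125 ]
[ 0.59   -0.0187  0.    ]
```

View pics/top1.png

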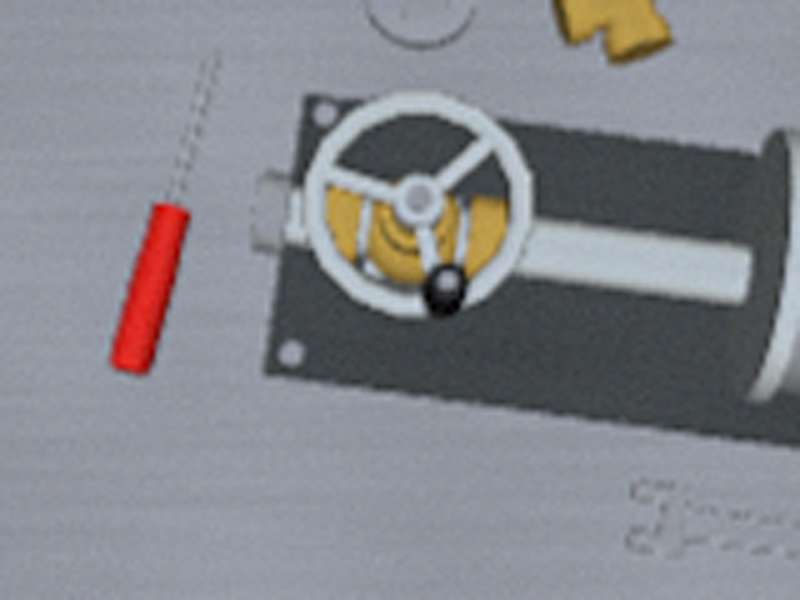

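The crop shows the wheel hub at about (418,198) in crop pixels and the handle top at about (448,275), which matches the depth fit. Wheel centre is about (0.594,-0.0245), the handle about (0.540,-0.034) at azimuth ~190°, and the rim top at 0.130. The pump is 0.18 m away, so the body clears it.

```bash
python3 -m creep '[[1,10,-18,0,0],[1,27,-50,2,0],[1,50,-90,4,0],[1,72,-130,6,0],[1,94,-170,8,0],[1,115,-210,10,0],[1,138,-250,10,0],[1,160,-290,10,0]]'
python3 -m creep '[[1,22,-40,0,0],[1,44,-80,0,0],[1,66,-120,0,0],[1,88,-160,0,0],[1,110,-200,0,0],[1,132,-240,0,0],[1,148,-270,0,0],[1,160,-290,0,0]]'; python3 -c "
from station import *
print(sense())"
```

```text
time_s: 1.7
tcp_pos: [0.3559, 0.3021, 0.252]
ee_rot: [[0.001, -0.312, -0.95], [0.001, -0.95, 0.312], [-1.0, -0.001, -0.0]]
wrist_force: [1.0, -0.3, 0.2]
gripper_width: 1.001
time_s: 2.5
tcp_pos: [0.5166, 0.0098, 0.2521]
ee_rot: [[0.001, -0.314, -0.949], [0.001, -0.949, 0.314], [-1.0, -0.001, -0.001]]
wrist_force: [-0.1, 0.5, 0.7]
gripper_width: 1.003
{'time_s': 2.5, 'joints': array([ 1.90915860e+01,  1.09743032e+01, -1.36188784e+01, -2.97390293e-02,
       -6.53422749e+01,  5.26215305e+01]), 'joint_velocities': array([-25.70412407,  11.04231044,  14.03712082,  -0.47497406,
        -2.94991129,  26.06530357]), 'effort': array([  0.98718233, -29.57382023,  17.9279834 ,   4.12025481,
         0.09139124,  -0.23909362]), 'tcp_pos': array([0.51656159, 0.00983298, 0.25209068]), 'ee_rot': array([[ 9.10294647e-04, -3.13979965e-01, -9.49429172e-01],
       [ 8.14239618e-04, -9.49429018e-01,  3.13980694e-01],
       [-9.99999254e-01, -1.05887779e-03, -6.08605227e-04]]), 'wrist_force': array([-0.08501312,  0.51493946,  0.66858683]), 'moment': array([ 0.01288491, -0.04981729,  0.04124314]), 'gripper_width': 1.0031376380563248}
```

```bash
python3 -m creep '[[1,12,-22,0,0],[1,20,-37,0,0],[1,23.5,-44,0,0],[1,23.5,-44,0,0],[1,23.5,-44,0,0],[1,23.5,-44,0,0],[1,23.5,-44,0,0],[1,23.5,-44,0,0]]'
python3 - <<'E'
from h import *
np.set_printoptions(precision=4,suppress=True)
c=capture("wrist");cv2.imwrite("pics/wrist2.png",c["image"])
for t,z in [("wheel_center",.125),("grip_mid",.164),("grip",.137)]:
    for a in mark_of(c,t)[:1]: print(t,a,pt(c,*a["centre"],z))
K=c["mtx"];z=c["z_map"];v,u=np.mgrid[:400,:640]
d=np.stack([(u-K[0,2])/K[0,0],-(v-K[1,2])/K[1,1],-np.ones_like(u)],-1)*z[...,None]
P=d@np.array(c["attitude"]).T+c["eye"]
r=np.hypot(P[...,0]-.540,P[...,1]+.034)
m=(z>0)&(r<.03)&(P[...,2]>.183)&(P[...,2]<.2); Q=P[m];print(m.sum(),Q.min(0),Q.max(0),np.median(Q,0))
print(sense()["tcp_pos"])
E
```

```text
time_s: 3.3
tcp_pos: [0.5399, -0.0336, 0.2523]
ee_rot: [[0.001, -0.313, -0.95], [0.001, -0.95, 0.313], [-1.0, -0.001, -0.001]]
wrist_force: [-0.1, -0.3, -0.0]
gripper_width: 0.998
wheel_center {'centre': [295.2, 138.6], 'confidence': 0.6} [ 0.5969 -0.026   0.125 ]
grip_mid {'centre': [324.7, 199.5], 'confidence': 0.59} [ 0.5428 -0.0371  0.164 ]
grip {'centre': [323.2, 190.5], 'confidence': 0.87} [ 0.544  -0.0362  0.137 ]
577 [ 0.5332 -0.0468  0.1831] [ 0.5526 -0.0256  0.1961] [ 0.5442 -0.0369  0.1911]
[ 0.54   -0.034   0.2522]
```

View pics/wrist2.png

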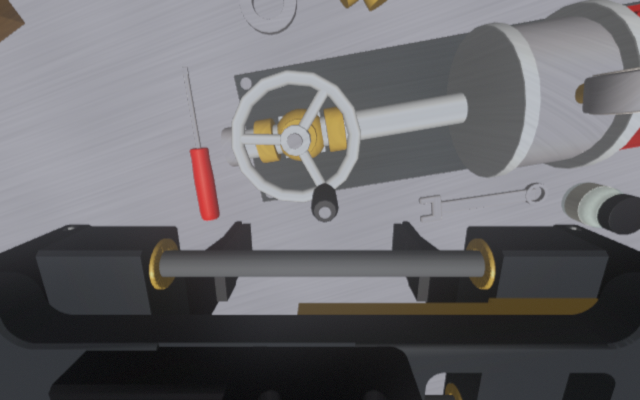

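The wrist view shows the handle top at (324,205), between the open fingers (tips at 240 and 405), and the hub at (295,138). This puts the handle at (0.543,-0.0365) and the wheel centre at (0.596,-0.0255). I'll descend and grip.

```bash
python3 -m creep '[[1,3,-3,-10,0],[1,3,-3,-25,0],[1,3,-3,-40,0],[1,3,-3,-55,0],[1,3,-3,-68,0],[1,3,-3,-74,0],[1,3,-3,-74,0],[0,3,-3,-74,0]]'
python3 -m creep '[[0,0,0,0,0],[0,0,0,0,0],[0,0,0,0,0],[0,0,0,0,0],[0,0,0,0,0],[0,0,0,0,0],[0,0,0,0,0],[0,0,0,0,0]]'
python3 - <<'E'
from h import *
s=sense();print(s["tcp_pos"],s["wrist_force"],s["gripper_width"],s["moment"])
c=capture("wrist");cv2.imwrite("pics/wrist3.png",c["image"])
print([ (a,pt(c,*a["centre"],.125)) for a in mark_of(c,"wheel_center")[:1]])
E
```

```text
time_s: 4.3
tcp_pos: [0.5434, -0.0371, 0.1784]
ee_rot: [[0.002, -0.314, -0.95], [0.001, -0.95, 0.314], [-1.0, -0.001, -0.001]]
wrist_force: [0.4, 0.6, 0.6]
gripper_width: 0.97
time_s: 5.1
tcp_pos: [0.5434, -0.037, 0.1784]
ee_rot: [[0.002, -0.314, -0.95], [0.001, -0.95, 0.314], [-1.0, -0.001, -0.001]]
wrist_force: [0.9, -0.3, 1.1]
gripper_width: 0.266
[ 0.54339688 -0.0370496   0.17836877] [ 0.86543177 -0.32028149  1.05802002] 0.2664147343395315 [0.03603794 0.01033579 0.00864249]
[({'centre': [284.6, 152.7], 'confidence': 0.57}, array([ 0.59677033, -0.02771463,  0.125     ]))]
```

View pics/wrist3.png

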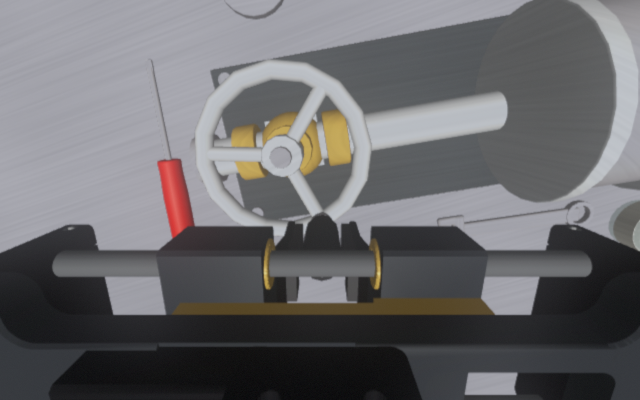

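The wrist view shows the jaws closed on the black barrel at (320,235). The opening of 0.266 (23 mm) fits a 22 mm barrel. I'll compute the arc steps clockwise.

```bash
cat > arc.py <<'E'
import sys
from h import *
# arc.py cx cy step_deg n_ramp... : shifts in mm from the measured pose along circle of 55 mm
cx,cy=float(sys.argv[1]),float(sys.argv[2]); steps=[float(x) for x in sys.argv[3].split(",")]
s=sense();p=s["tcp_pos"];a0=np.arctan2(p[1]-cy,p[0]-cx);R=55.
print("ang",np.degrees(a0).round(1),"r",(1000*np.hypot(p[1]-cy,p[0]-cx)).round(1),"F",s["wrist_force"].round(1),"w",round(s["gripper_width"],3),"t",s["time_s"])
a=a0
for d in steps:
    a+=np.radians(d); print("[0,%.1f,%.1f,%.1f,0]"%(1000*(cx-p[0])+R*np.cos(a),1000*(cy-p[1])+R*np.sin(a),1000*(.178-p[2])),end=",")
print()
E
python3 arc.py .5973 -.026 -4,-7,-8,-8,-8,-8,-8,-8
```

```text
ang -168.5 r 55.0 F [0.4 0.1 0.6] w 0.241 t 5.2
[0,-0.7,3.8,-0.4,0],[0,-1.1,10.5,-0.4,0],[0,-0.7,18.1,-0.4,0],[0,0.8,25.7,-0.4,0],[0,3.4,32.9,-0.4,0],[0,6.9,39.7,-0.4,0],[0,11.4,46.0,-0.4,0],[0,16.7,51.5,-0.4,0],
```

```bash
python3 -m creep '[[0,-0.7,3.8,0,0],[0,-1.1,10.5,0,0],[0,-0.7,18.1,0,0],[0,0.8,25.7,0,0],[0,3.4,32.9,0,0],[0,6.9,39.7,0,0],[0,11.4,46,0,0],[0,16.7,51.5,0,0]]'
python3 arc.py .5973 -.026 -10,-10,-10,-10,-10,-10,-10,-10
python3 - <<'E'
from h import *
c=capture("wrist");cv2.imwrite("pics/wrist4.png",c["image"])
c=capture("top");cv2.imwrite("pics/top4.png",c["image"])
E
```

```text
time_s: 6.0
tcp_pos: [0.5605, 0.0143, 0.1784]
ee_rot: [[0.001, -0.313, -0.95], [-0.001, -0.95, 0.313], [-1.0, 0.001, -0.002]]
wrist_force: [4.3, -7.9, -2.3]
gripper_width: 0.238
ang 132.3 r 54.6 F [ 4.3 -7.9 -2.3] w 0.238 t 6.0
[0,7.3,6.1,-0.4,0],[0,15.9,10.5,-0.4,0],[0,25.0,13.4,-0.4,0],[0,34.5,14.6,-0.4,0],[0,44.1,14.2,-0.4,0],[0,53.4,12.1,-0.4,0],[0,62.3,8.4,-0.4,0],[0,70.4,3.2,-0.4,0],
```

View pics/wrist4.png

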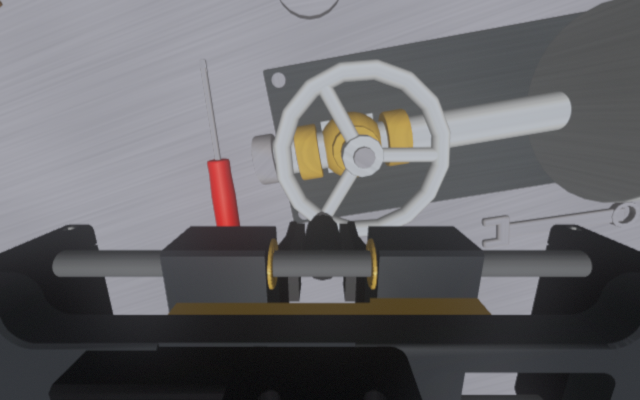

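The wheel follows: the handle moved from 191° to 132°. There is about 9 N inward radial force, so I'll shift the assumed centre slightly. The stop can come any time after 120° of total travel, so after this I'll use small steps.

```bash
python3 arc.py .5983 -.027 -6,-7,-7,-7,-7,-7,-7,-4
```

```text
ang 131.1 r 55.9 F [ 3.6 -5.3 -2.4] w 0.248 t 6.1
[0,5.1,2.9,-0.4,0],[0,10.8,6.4,-0.4,0],[0,16.9,9.2,-0.4,0],[0,23.3,11.3,-0.4,0],[0,29.9,12.5,-0.4,0],[0,36.6,12.9,-0.4,0],[0,43.3,12.5,-0.4,0],[0,47.1,11.9,-0.4,0],
```

```bash
python3 -m creep '[[0,5.1,2.9,0,0],[0,10.8,6.4,0,0],[0,16.9,9.2,0,0],[0,23.3,11.3,0,0],[0,29.9,12.5,0,0],[0,36.6,12.9,0,0],[0,43.3,12.5,0,0],[0,47.1,11.9,0,0]]'
python3 arc.py .5983 -.027 -3,-3,-3,-3,-4,-4,-4,-4
```

```text
time_s: 6.9
tcp_pos: [0.6092, 0.027, 0.1784]
ee_rot: [[0.003, -0.313, -0.95], [0.0, -0.95, 0.313], [-1.0, -0.001, -0.003]]
wrist_force: [-3.2, -1.2, 3.2]
gripper_width: 0.24
ang 78.5 r 55.1 F [-3.2 -1.2  3.2] w 0.24 t 6.9
[0,2.8,-0.7,-0.4,0],[0,5.6,-1.5,-0.4,0],[0,8.3,-2.4,-0.4,0],[0,11.0,-3.5,-0.4,0],[0,14.4,-5.2,-0.4,0],[0,17.8,-7.1,-0.4,0],[0,21.0,-9.2,-0.4,0],[0,24.0,-11.5,-0.4,0],
```

Forces are now just the stem friction of about 3 N, so the centre is right. I'll carry on with shorter steps.

```bash
python3 -m creep '[[0,2.8,-0.7,0,0],[0,5.6,-1.5,0,0],[0,8.3,-2.4,0,0],[0,11,-3.5,0,0],[0,14.4,-5.2,0,0],[0,17.8,-7.1,0,0],[0,21,-9.2,0,0],[0,24,-11.5,0,0]]'
python3 arc.py .5983 -.027 -3,-3,-3,-4,-4,-4,-4,-4
```

```text
time_s: 7.7
tcp_pos: [0.6332, 0.0152, 0.1784]
ee_rot: [[0.003, -0.313, -0.95], [-0.0, -0.95, 0.313], [-1.0, -0.001, -0.002]]
wrist_force: [-4.7, -2.0, 3.4]
gripper_width: 0.242
ang 50.4 r 54.8 F [-4.7 -2.   3.4] w 0.242 t 7.7
[0,2.3,-1.7,-0.4,0],[0,4.4,-3.7,-0.4,0],[0,6.3,-5.8,-0.4,0],[0,8.8,-8.8,-0.4,0],[0,11.0,-11.9,-0.4,0],[0,13.0,-15.2,-0.4,0],[0,14.8,-18.6,-0.4,0],[0,16.3,-22.1,-0.4,0],
```

```bash
python3 -m creep '[[0,2.3,-1.9,0,0],[0,4.2,-3.9,0,0],[0,6,-6,0,0],[0,8.3,-9,0,0],[0,10.5,-12.1,0,0],[0,12.5,-15.4,0,0],[0,14.2,-18.8,0,0],[0,15.6,-22.3,0,0]]'
python3 arc.py .5978 -.0273 -3,-3,-3,-4,-4,-4,-4,-4
```

```text
time_s: 8.5
tcp_pos: [0.649, -0.0072, 0.1784]
ee_rot: [[0.003, -0.313, -0.95], [0.0, -0.95, 0.313], [-1.0, -0.001, -0.002]]
wrist_force: [-4.6, 1.0, 3.6]
gripper_width: 0.241
ang 21.4 r 55.0 F [-4.6  1.   3.6] w 0.241 t 8.5
[0,1.0,-2.7,-0.4,0],[0,1.8,-5.5,-0.4,0],[0,2.5,-8.3,-0.4,0],[0,3.2,-12.0,-0.4,0],[0,3.6,-15.9,-0.4,0],[0,3.8,-19.7,-0.4,0],[0,3.7,-23.5,-0.4,0],[0,3.3,-27.3,-0.4,0],
```

```bash
python3 -m creep '[[0,0.7,-2.7,0,0],[0,1.3,-5.5,0,0],[0,2,-8.3,0,0],[0,2.7,-12,0,0],[0,3.1,-15.9,0,0],[0,3.3,-19.7,0,0],[0,3.2,-23.5,0,0],[0,2.8,-27.3,0,0]]'
python3 arc.py .5973 -.0273 -3,-3,-3,-4,-4,-4,-4,-4
```

```text
time_s: 9.3
tcp_pos: [0.6521, -0.0346, 0.1784]
ee_rot: [[0.003, -0.313, -0.95], [0.001, -0.95, 0.313], [-1.0, -0.002, -0.003]]
wrist_force: [-3.1, 2.6, 2.6]
gripper_width: 0.237
ang -7.6 r 55.2 F [-3.1  2.6  2.6] w 0.237 t 9.3
[0,-0.7,-2.8,-0.4,0],[0,-1.3,-5.6,-0.4,0],[0,-2.1,-8.4,-0.4,0],[0,-3.3,-12.0,-0.4,0],[0,-4.8,-15.6,-0.4,0],[0,-6.5,-19.0,-0.4,0],[0,-8.4,-22.3,-0.4,0],[0,-10.6,-25.5,-0.4,0],
```

```bash
python3 -m creep '[[0,-0.7,-2.8,0,0],[0,-1.3,-5.6,0,0],[0,-2.1,-8.4,0,0],[0,-3.3,-12,0,0],[0,-4.8,-15.6,0,0],[0,-6.5,-19,0,0],[0,-8.4,-22.3,0,0],[0,-10.6,-25.5,0,0]]'
python3 arc.py .5973 -.0273 -3,-3,-3,-4,-4,-4,-4,-4
```

```text
time_s: 10.1
tcp_pos: [0.654, -0.0403, 0.1788]
ee_rot: [[0.038, -0.308, -0.951], [0.029, -0.951, 0.309], [-0.999, -0.04, -0.027]]
wrist_force: [19.4, 57.5, -6.7]
gripper_width: 0.268
ang -13.0 r 58.2 F [19.4 57.5 -6.7] w 0.268 t 10.1
[0,-3.8,-2.1,-0.8,0],[0,-4.7,-4.8,-0.8,0],[0,-5.7,-7.5,-0.8,0],[0,-7.2,-11.0,-0.8,0],[0,-9.0,-14.4,-0.8,0],[0,-11.1,-17.7,-0.8,0],[0,-13.3,-20.8,-0.8,0],[0,-15.8,-23.7,-0.8,0],
```

The force jumped to 60 N at about -13°, which is the stop, after 204° of clockwise travel. I'll relax to a light push and look.

```bash
python3 -m creep '[[0,-1,-1,0,0],[0,-1.5,-1,0,0],[0,-1.5,-1,0,0],[0,-1.5,-1,0,0],[0,-1.5,-1,0,0],[0,-1.5,-1,0,0],[0,-1.5,-1,0,0],[0,-1.5,-1,0,0]]'
python3 - <<'E'
from h import *
np.set_printoptions(precision=4,suppress=True)
c=capture("wrist");cv2.imwrite("pics/wrist5.png",c["image"])
print([ (a,pt(c,*a["centre"],.125)) for a in mark_of(c,"wheel_center")[:1]])
c=capture("top");cv2.imwrite("pics/top5.png",cv2.resize(c["image"][120:280,240:480],None,fx=3,fy=3))
c=capture("side");cv2.imwrite("pics/side5.png",cv2.resize(c["image"][120:280,200:440],None,fx=3,fy=3))
print(sense()["wrist_force"])
E
```

```text
time_s: 10.9
tcp_pos: [0.6552, -0.0377, 0.1786]
ee_rot: [[0.046, -0.307, -0.951], [0.035, -0.951, 0.309], [-0.998, -0.047, -0.033]]
wrist_force: [3.6, 14.9, -1.8]
gripper_width: 0.247
[({'centre': [333.6, 290.9], 'confidence': 0.88}, array([ 0.5978, -0.0264,  0.125 ]))]
[ 3.1811 15.8403 -1.8373]
```

View pics/wrist5.png

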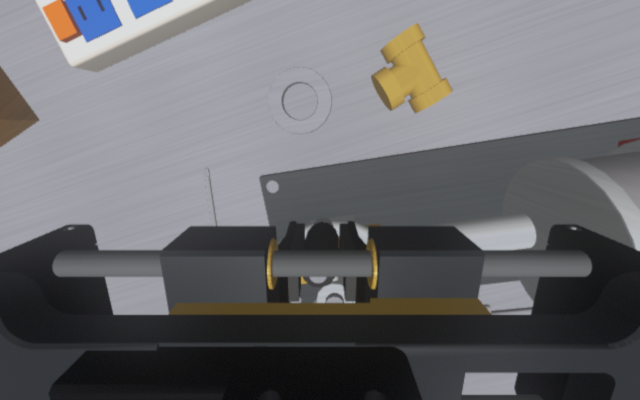

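View pics/side5.png

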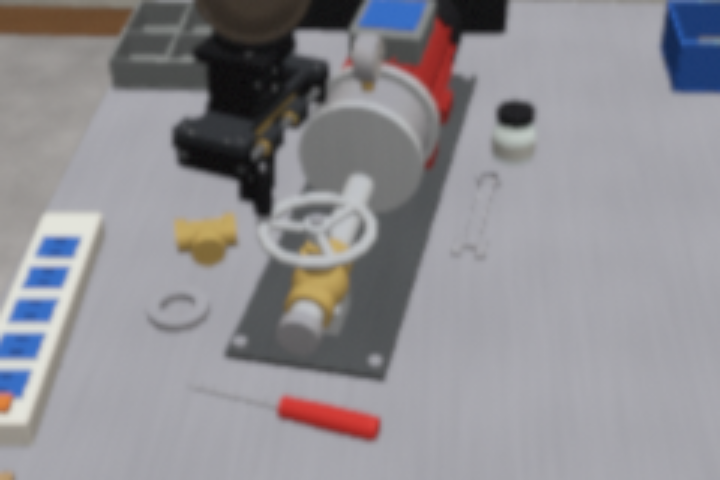

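The wrist view shows the barrel still between the pads at (322,238). In the side view the bystanders are unmoved and the wheel is free of the rest of the gripper. The stop is at handle azimuth about -10.5°, with the barrel slid about 3 mm in the pads, so the TCP circle centre becomes (0.601,-0.028). Two turns back should end at the same azimuth.

```bash
sed -i 's/,1000\*(.178-p\[2\])/,0/' arc.py; python3 arc.py .601 -.028 4,6,7,8,8,8,8,8
```

```text
ang -10.2 r 55.1 F [ 3.2 15.8 -1.8] w 0.242 t 11.1
[0,0.4,3.8,0.0,0],[0,0.8,9.6,0.0,0],[0,0.4,16.3,0.0,0],[0,-1.1,23.8,0.0,0],[0,-3.5,31.1,0.0,0],[0,-7.0,37.9,0.0,0],[0,-11.4,44.2,0.0,0],[0,-16.6,49.8,0.0,0],
```

```bash
python3 -m creep '[[0,0.4,3.8,0,0],[0,0.8,9.6,0,0],[0,0.4,16.3,0,0],[0,-1.1,23.8,0,0],[0,-3.5,31.1,0,0],[0,-7,37.9,0,0],[0,-11.4,44.2,0,0],[0,-16.6,49.8,0,0]]'
python3 arc.py .601 -.028 8,8,8,8,8,8,8,8
```

```text
time_s: 11.9
tcp_pos: [0.6379, 0.0123, 0.1786]
ee_rot: [[0.045, -0.307, -0.951], [0.034, -0.951, 0.308], [-0.998, -0.047, -0.032]]
wrist_force: [-0.8, -5.2, 0.0]
gripper_width: 0.244
ang 47.5 r 54.6 F [-0.8 -5.2  0. ] w 0.244 t 11.9
[0,-5.7,5.1,0.0,0],[0,-12.4,9.0,0.0,0],[0,-19.4,11.9,0.0,0],[0,-26.9,13.8,0.0,0],[0,-34.5,14.7,0.0,0],[0,-42.2,14.5,0.0,0],[0,-49.7,13.2,0.0,0],[0,-57.1,10.9,0.0,0],
```

```bash
python3 arc.py .6002 -.029 8,8,8,8,8,8,8,8
```

```text
ang 47.6 r 55.9 F [-0.8 -5.2  0. ] w 0.244 t 11.9
[0,-6.6,4.1,0.0,0],[0,-13.2,8.0,0.0,0],[0,-20.3,10.9,0.0,0],[0,-27.8,12.8,0.0,0],[0,-35.4,13.7,0.0,0],[0,-43.1,13.5,0.0,0],[0,-50.6,12.2,0.0,0],[0,-57.9,9.8,0.0,0],
```

```bash
python3 -m creep '[[0,-6.6,4.1,0,0],[0,-13.2,8,0,0],[0,-20.3,10.9,0,0],[0,-27.8,12.8,0,0],[0,-35.4,13.7,0,0],[0,-43.1,13.5,0,0],[0,-50.6,12.2,0,0],[0,-57.9,9.8,0,0]]'
python3 arc.py .6002 -.029 9,9,9,9,9,9,9,9
```

```text
time_s: 12.7
tcp_pos: [0.5797, 0.022, 0.1786]
ee_rot: [[0.046, -0.307, -0.951], [0.035, -0.951, 0.309], [-0.998, -0.047, -0.033]]
wrist_force: [4.0, -2.6, -2.5]
gripper_width: 0.247
ang 111.9 r 55.0 F [ 4.  -2.6 -2.5] w 0.247 t 12.7
[0,-7.7,-3.9,0.0,0],[0,-14.8,-8.9,0.0,0],[0,-20.9,-14.9,0.0,0],[0,-26.1,-21.8,0.0,0],[0,-30.1,-29.5,0.0,0],[0,-32.8,-37.7,0.0,0],[0,-34.2,-46.2,0.0,0],[0,-34.3,-54.8,0.0,0],
```

```bash
python3 -m creep '[[0,-7.2,-4.2,0,0],[0,-14.2,-9.2,0,0],[0,-20.3,-15.2,0,0],[0,-25.5,-22.1,0,0],[0,-29.5,-29.8,0,0],[0,-32.2,-38,0,0],[0,-33.6,-46.5,0,0],[0,-33.7,-55,0,0]]'
python3 arc.py .6008 -.0293 9,9,9,9,9,9,9,9
```

```text
time_s: 13.5
tcp_pos: [0.546, -0.0333, 0.1786]
ee_rot: [[0.046, -0.307, -0.951], [0.035, -0.951, 0.309], [-0.998, -0.048, -0.033]]
wrist_force: [5.2, 3.3, -4.1]
gripper_width: 0.245
ang -175.8 r 54.9 F [ 5.2  3.3 -4.1] w 0.245 t 13.5
[0,1.2,-8.5,0.0,0],[0,3.8,-16.8,0.0,0],[0,7.7,-24.5,0.0,0],[0,12.7,-31.5,0.0,0],[0,18.8,-37.6,0.0,0],[0,25.8,-42.7,0.0,0],[0,33.4,-46.7,0.0,0],[0,41.6,-49.4,0.0,0],
```

```bash
python3 -m creep '[[0,1.6,-8.5,0,0],[0,4.6,-16.8,0,0],[0,8.5,-24.4,0,0],[0,13.5,-31.2,0,0],[0,19.6,-37.2,0,0],[0,26.4,-42.1,0,0],[0,34,-46,0,0],[0,42,-48.6,0,0]]'
python3 arc.py .6011 -.0285 9,9,9,9,9,9,9,9
```

```text
time_s: 14.3
tcp_pos: [0.5879, -0.0824, 0.1785]
ee_rot: [[0.044, -0.307, -0.951], [0.035, -0.951, 0.309], [-0.998, -0.047, -0.031]]
wrist_force: [-1.3, 5.5, 1.0]
gripper_width: 0.245
ang -103.8 r 55.5 F [-1.3  5.5  1. ] w 0.245 t 14.3
[0,8.6,-0.9,0.0,0],[0,17.3,-1.0,0.0,0],[0,25.8,0.3,0.0,0],[0,34.0,3.0,0.0,0],[0,41.7,6.9,0.0,0],[0,48.7,11.9,0.0,0],[0,54.9,18.0,0.0,0],[0,60.0,24.9,0.0,0],
```

```bash
sed -i 's/R=55\./R=54./' arc.py; python3 arc.py .6011 -.0285 9,9,9,9,9,9,9,9
```

```text
ang -103.8 r 55.5 F [-1.3  5.5  1. ] w 0.245 t 14.3
[0,8.7,0.1,0.0,0],[0,17.2,0.0,0.0,0],[0,25.6,1.3,0.0,0],[0,33.6,3.9,0.0,0],[0,41.2,7.7,0.0,0],[0,48.1,12.7,0.0,0],[0,54.1,18.6,0.0,0],[0,59.1,25.5,0.0,0],
```

```bash
python3 -m creep '[[0,8.7,0.1,0,0],[0,17.2,0,0,0],[0,25.6,1.3,0,0],[0,33.6,3.9,0,0],[0,41.2,7.7,0,0],[0,48.1,12.7,0,0],[0,54.1,18.6,0,0],[0,59.1,25.5,0,0]]'
python3 arc.py .6011 -.0285 9,9,9,9,9,9,9,9
```

```text
time_s: 15.1
tcp_pos: [0.6484, -0.0564, 0.1786]
ee_rot: [[0.046, -0.307, -0.951], [0.035, -0.951, 0.309], [-0.998, -0.048, -0.033]]
wrist_force: [1.6, -4.2, 0.0]
gripper_width: 0.248
ang -30.5 r 55.0 F [ 1.6 -4.2  0. ] w 0.248 t 15.1
[0,2.9,8.1,0.0,0],[0,5.4,16.2,0.0,0],[0,6.6,24.6,0.0,0],[0,6.4,33.1,0.0,0],[0,4.9,41.4,0.0,0],[0,2.2,49.4,0.0,0],[0,-1.8,56.9,0.0,0],[0,-6.9,63.7,0.0,0],
```

```bash
sed -i 's/R=54\./R=54.7/' arc.py; python3 -m creep '[[0,3.5,8,0,0],[0,6,16,0,0],[0,7.3,24.4,0,0],[0,7.1,33,0,0],[0,5.6,41.4,0,0],[0,2.8,49.6,0,0],[0,-1.3,57.2,0,0],[0,-6.5,64.1,0,0]]'
python3 arc.py .6011 -.0285 9,9,9,9,9,9,9,9
```

```text
time_s: 15.9
tcp_pos: [0.6416, 0.0084, 0.1786]
ee_rot: [[0.047, -0.307, -0.951], [0.035, -0.951, 0.309], [-0.998, -0.048, -0.034]]
wrist_force: [1.4, -2.7, 0.8]
gripper_width: 0.244
ang 42.4 r 54.8 F [ 1.4 -2.7  0.8] w 0.244 t 15.9
[0,-6.3,5.8,0.0,0],[0,-13.4,10.6,0.0,0],[0,-21.2,14.3,0.0,0],[0,-29.5,16.7,0.0,0],[0,-38.0,17.7,0.0,0],[0,-46.5,17.4,0.0,0],[0,-55.0,15.8,0.0,0],[0,-63.1,12.9,0.0,0],
```

```bash
python3 -m creep '[[0,-6.3,5.8,0,0],[0,-13.4,10.6,0,0],[0,-21.2,14.3,0,0],[0,-29.5,16.7,0,0],[0,-38,17.7,0,0],[0,-46.5,17.4,0,0],[0,-55,15.8,0,0],[0,-63.1,12.9,0,0]]'
python3 arc.py .6011 -.0285 9,9,9,9,9,9,9,9
```

```text
time_s: 16.7
tcp_pos: [0.5781, 0.0214, 0.1786]
ee_rot: [[0.048, -0.307, -0.951], [0.036, -0.951, 0.309], [-0.998, -0.049, -0.034]]
wrist_force: [4.4, -2.6, -2.5]
gripper_width: 0.245
ang 114.7 r 54.9 F [ 4.4 -2.6 -2.5] w 0.245 t 16.7
[0,-7.4,-4.4,0.0,0],[0,-14.1,-9.7,0.0,0],[0,-20.0,-16.0,0.0,0],[0,-24.7,-23.2,0.0,0],[0,-28.3,-30.9,0.0,0],[0,-30.7,-39.2,0.0,0],[0,-31.7,-47.7,0.0,0],[0,-31.3,-56.3,0.0,0],
```

```bash
python3 -m creep '[[0,-7.4,-4.4,0,0],[0,-14.1,-9.7,0,0],[0,-20,-16,0,0],[0,-24.7,-23.2,0,0],[0,-28.3,-30.9,0,0],[0,-30.7,-39.2,0,0],[0,-31.7,-47.7,0,0],[0,-31.3,-56.3,0,0]]'
python3 arc.py .6011 -.0285 9,9,9,9,9,9,9,9
```

```text
time_s: 17.5
tcp_pos: [0.5464, -0.0354, 0.1786]
ee_rot: [[0.047, -0.307, -0.951], [0.036, -0.95, 0.309], [-0.998, -0.049, -0.033]]
wrist_force: [2.2, 2.4, -2.1]
gripper_width: 0.246
ang -172.8 r 55.2 F [ 2.2  2.4 -2.1] w 0.246 t 17.5
[0,2.2,-8.3,0.0,0],[0,5.2,-16.4,0.0,0],[0,9.5,-23.8,0.0,0],[0,14.9,-30.5,0.0,0],[0,21.2,-36.3,0.0,0],[0,28.4,-41.0,0.0,0],[0,36.2,-44.5,0.0,0],[0,44.5,-46.8,0.0,0],
```

```bash
python3 -m creep '[[0,2.2,-8.3,0,0],[0,5.2,-16.4,0,0],[0,9.5,-23.8,0,0],[0,14.9,-30.5,0,0],[0,21.2,-36.3,0,0],[0,28.4,-41,0,0],[0,36.2,-44.5,0,0],[0,44.5,-46.8,0,0]]'
python3 arc.py .6011 -.0285 9,9,9,9,9,9,8,5
```

```text
time_s: 18.3
tcp_pos: [0.591, -0.083, 0.1785]
ee_rot: [[0.045, -0.307, -0.951], [0.035, -0.95, 0.309], [-0.998, -0.048, -0.032]]
wrist_force: [-3.8, 1.4, 2.8]
gripper_width: 0.241
ang -100.5 r 55.4 F [-3.8  1.4  2.8] w 0.241 t 18.3
[0,8.7,-0.2,0.0,0],[0,17.2,0.2,0.0,0],[0,25.6,2.0,0.0,0],[0,33.6,5.1,0.0,0],[0,41.1,9.4,0.0,0],[0,47.8,14.8,0.0,0],[0,52.9,20.4,0.0,0],[0,55.7,24.2,0.0,0],
```

```bash
python3 -m creep '[[0,8.7,-0.2,0,0],[0,17.2,0.2,0,0],[0,25.6,2,0,0],[0,33.6,5.1,0,0],[0,41.1,9.4,0,0],[0,47.8,14.8,0,0],[0,52.9,20.4,0,0],[0,55.7,24.2,0,0]]'
python3 arc.py .6011 -.0285 5,5,5,4,3,1,0,0
```

```text
time_s: 19.1
tcp_pos: [0.6476, -0.0581, 0.1785]
ee_rot: [[0.046, -0.307, -0.951], [0.035, -0.951, 0.308], [-0.998, -0.048, -0.033]]
wrist_force: [-0.2, -2.6, 0.5]
gripper_width: 0.241
ang -32.5 r 55.1 F [-0.2 -2.6  0.5] w 0.241 t 19.1
[0,2.0,4.3,0.0,0],[0,4.1,8.7,0.0,0],[0,5.7,13.2,0.0,0],[0,6.7,16.8,0.0,0],[0,7.3,19.6,0.0,0],[0,7.5,20.6,0.0,0],[0,7.5,20.6,0.0,0],[0,7.5,20.6,0.0,0],
```

```bash
python3 -m creep '[[0,2,4.3,0,0],[0,4.1,8.7,0,0],[0,5.7,13.2,0,0],[0,6.7,16.8,0,0],[0,7.3,19.6,0,0],[0,7.5,20.6,0,0],[0,7.5,20.6,0,0],[0,7.5,20.6,0,0]]'
python3 arc.py .6011 -.0285 0
python3 - <<'E'
from h import *
np.set_printoptions(precision=4,suppress=True)
c=capture("wrist");cv2.imwrite("pics/wrist6.png",c["image"])
print([ (a,pt(c,*a["centre"],.125)) for a in mark_of(c,"wheel_center")[:1]])
c=capture("side");cv2.imwrite("pics/side6.png",cv2.resize(c["image"][120:280,200:440],None,fx=3,fy=3))
a=cv2.imread("pics/side5.png");b=cv2.imread("pics/side6.png");cv2.imwrite("pics/cmp6.png",np.hstack([a[170:290,220:420],b[170:290,220:420]]).repeat(2,0).repeat(2,1))
s=sense();print(s["wrist_force"],s["tcp_pos"],s["joint_velocities"],s["gripper_width"])
E
```

```text
time_s: 19.9
tcp_pos: [0.6554, -0.0371, 0.1786]
ee_rot: [[0.047, -0.307, -0.951], [0.036, -0.951, 0.308], [-0.998, -0.049, -0.034]]
wrist_force: [1.6, -0.5, -0.7]
gripper_width: 0.242
ang -9.0 r 54.9 F [ 1.6 -0.5 -0.7] w 0.242 t 19.9
[0,-0.2,0.0,0.0,0],
[({'centre': [332.3, 290.3], 'confidence': 0.94}, array([ 0.5988, -0.0249,  0.125 ]))]
[1.094  0.5462 0.41  ] [ 0.6553 -0.0371  0.1786] [ 0.0292  0.0352  0.0444  0.0384 -0.0891  0.0524] 0.23900878208845888
```

View pics/wrist6.png

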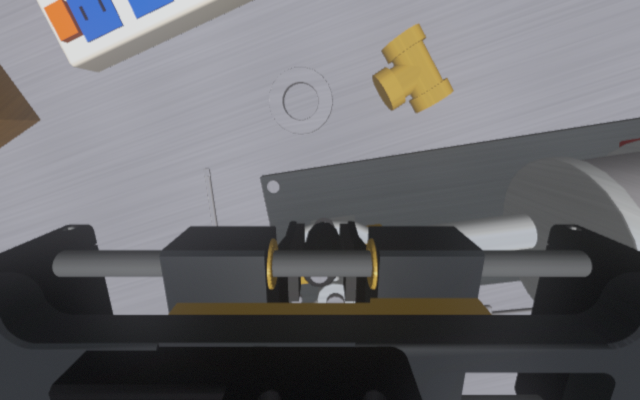

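View pics/cmp6.png

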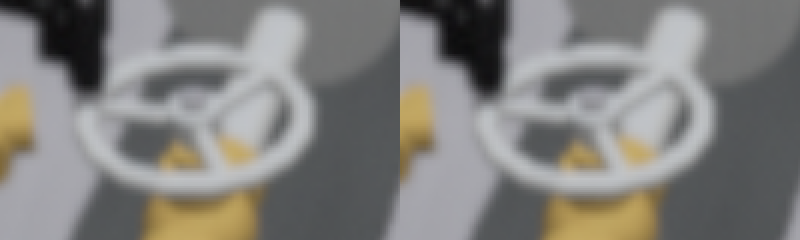

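View pics/side6.png

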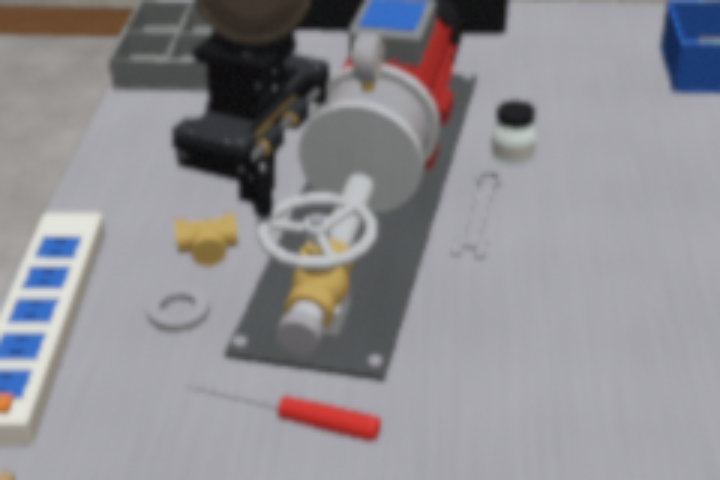

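The spokes in the side view stand exactly as they did in the shut picture. The barrel is gripped at (322,238) in the wrist view, forces are near zero and the bystanders are unmoved. The tracked azimuth went from -10° to 711°, which is two turns. I'll hand the job in.

```bash
python3 -c "
from station import *
print(finish_job()); s=sense(); print(s['time_s'],s['tcp_pos'],s['gripper_width'])"
```

```text
the job is handed in; nothing more can be done
None
the job is handed in; nothing more can be done
```

The valve is screwed shut and backed off two full turns, and the job was handed in at about 20 s with the gripper still holding the handle. No verdict is reported.

- **Shut:** I turned the handle clockwise about 204° until it came up against the stop, where the wrist force read about 60 N. That push slid the barrel about 3 mm in the pads and tilted the tool about 3°. I corrected the turning circle for the slip, and the small tilt stayed.
- **Backed off:** I turned it anticlockwise 721° by tracked handle angle. The tool ended within 1 mm of where it was at the stop, and the spokes in the side view matched the shut picture.
- **Last checks:** The wheel was still, wrist force was about 1 N, and the jaw opening of 0.24 (21 mm) fits the 22 mm barrel. The grasp point is roughly 15 mm above the handle's middle. I saw no bystander out of place in the last side view, which did not include the battery.
- **Disagreements:** The side camera's first grip_mid mark landed on the tee, so I did not use it. The wheel-centre readings from the cameras differed by a few mm, and I settled the centre by the forces while turning.

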